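# Proof-pull the bench spring gauge and leave its drag pointer on the index

## Task

Take a proof reading on the spring gauge: draw its cross bolt fully out to unlock the carriage, push the drag pointer all the way back to zero against the carriage, then pull the sprung carriage out so that it alone carries the pointer along, until the pointer's tab lines up with the index blade, not past it, and hold it there for about a second. Ease the carriage all the way home without letting it snap back, leaving the pointer standing at the index, and push the cross bolt fully home again. Leave the other things on the bench where they are.

Things in the scene. Friction and masses are not known exactly. Their poses are not given: they have to be found in the camera images.
- gauge: fixed spring gauge: grey base plate 210 (x) x 360 (y) x 12 mm on the bench, fittings up to 48 mm high; only pull plate, pointer fin and bolt post rise above that. Origin: centre of the plate's underside. +y: pulling direction (at yaw 0 to the robot's left); -x: scale side, facing the robot; dark spring barrel, 32 mm thick, along y from -172 to -36 mm at x = +30 mm
- carriage (a joint): slide of the sprung aluminium carriage out of the barrel along the gauge's +y, 0 = home, up to 0.125 m; its spring pulls it back with about 4 N at home, rising by 0.7 N per 10 mm (about 11 N at 0.1 m). It cannot slide out while the bolt is home
- plate_top (a point): centre of the top edge of the carriage's upright steel pull plate: 36 mm wide (gauge x), 8 mm thick (gauge y), its top 98 mm above the bench, free from 48 mm up; push on its -y face or pinch it to pull the carriage
- pull_line (a point): point on the carriage level with the pointer's tab (same gauge y) whenever the carriage's arm touches the pointer
- pointer (a joint): slide of the black drag pointer along its rod, along the gauge's +y, 0 = zero (against the carriage at home), up to 0.125 m; the carriage's side arm pushes it out, light friction (about 1 N) keeps it where it is left
- fin_top (a point): centre of the top edge of the pointer's upright black fin: 18 mm (gauge x) x 8 mm (gauge y), its top 91 mm above the bench, free from 48 mm up; it can be pushed by a fingertip
- pointer_tip (a point): free end of the pointer's thin tab (3 mm wide), which reaches to the scale side at 30 mm height
- bolt (a joint): slide of the steel cross bolt along the gauge's +x (away from the scale), 0 = home (locks the carriage), 0.045 m = fully drawn; from about 0.033 m the carriage is free. Friction 1.5 N, stays where left
- bolt_top (a point): centre of the top of the bolt's upright round post with a black cap: 14 mm diameter (cap 18 mm), its top 95 mm above the bench, free from 48 mm up
- index: the fixed index: dark clamp block 14 x 18 x 24 mm on the front edge of the gauge with a 3 mm thin steel blade toward the scale; origin under the block's centre, axes as the gauge's; the blade lies on y = 0
- index_mark (a point): end of the index blade; the pointer tab is at the mark when it has the same gauge y
- handheld: black handheld device, 69 x 152 x 16 mm, a bystander; origin at centre of underside
- battery_pack: black battery pack, 45 x 69 x 17 mm, a bystander; origin at centre of underside
- mouse: black computer mouse, 106 x 58 x 34 mm, a bystander; origin at centre of underside

How it is judged:
By the outcome, as a careful person would: the job done as asked, in the order asked, and still so for the second after the job is handed in, with the robot touching nothing.
It also fails if it takes over 58 s, if anything falls off the work surface, if the arm or the gripper's body presses on something with over 40 N, if the wrist force passes 120 N, or if a joint passes its speed limit or range.

## Robot

A 7-joint arm with a two-finger parallel gripper is mounted at the origin on a cart in front of the work surface, level with it; the furniture and walls round the work are solid. World frame = base frame: x ahead of the robot, y to its left, z up, the work surface at z = 0. Lengths are in m, angles in rad, forces in N, time in s.
With the tool pointing down it reaches from about 0.4 to 0.85 m from the base axis. Payload 4.5 kg.
Tool frame: the origin (TCP) lies where the fingers leave the gripper's body, on its centre line; the fingertips stand 64 mm ahead of it and the grasp point (between the pads) lies 45 mm ahead of it (bot.tip_extent is the distance from the TCP to the fingertips, in m); z points along the fingers, y is the line along which they close (so a half turn about z gives the same grasp; the last joint's range is limited). The gripper opens to 88 mm and grips with 3 to 60 N. Pads are 18 mm wide; open, the fingers measure 123 mm over their backs; the gripper's body (75 mm by 187 mm) begins 45 mm behind the grasp point.
Start: joints at [-1.198, 0.689, -0.195, 1.565, 0.157, 0.902, -0.215], TCP at [0.208, 0.589, 0.303] pointing down, gripper open.
Joint ranges: [-3.01, 3.01], [-0.46, 2.08], [-1.47, 1.51], [0.13, 2.56], [-1, 4.14], [0.04, 2.09], [-2.66, 2.66]. Speed limits (rad/s): [2.57, 2.57, 3.14, 3.14, 3.14, 3.14, 3.14].

## Interface

Orientations are given as a 3x3 rotation matrix whose columns are the frame's x, y, z axes.
In Python, from workcell import bot, eoat, planner, eyes, order gives the robot as it stands. The module is installed in compiled form; this text tells all that it offers. Calls block until the motion is done:
- bot.reach(position, orientation): joint-space move of the TCP to a pose.
- bot.move_l(position, max_speed=0.15, orientation=None, until_force=None): straight line of the TCP; orientation=None keeps the orientation; max_speed is the mean speed in m/s. With until_force (N) it stops when the force on the tool has changed by that much, and returns True; else False.
- bot.goto_joints(angles): joint-space move.
- eoat.command_gripper(opening, newtons=None): finger opening in m; newtons is the grip in N (None keeps the last); returns when the fingers have stopped.
- bot.pause(seconds).
- planner.ik(position, orientation): joint angles nearest the present ones, or None.
- bot.get_obs(): the state.
- eyes.get_image(name): name is "scene" or "top" or "wrist"; returns the picture (384x512x3 uint8, blue, green, red); there is no depth.
- eyes.get_calibration(name): a dict with "K" (3x3 intrinsics, pixels), "view" (4x4, takes a point from world to camera coordinates); the wrist camera has in their place "tool_from_camera" (4x4, takes a point from camera to tool coordinates, whose origin is the TCP and whose axes are the flange's). Camera axes: x right, y up, looking along -z (the intrinsics and any distortion apply to the point x, -y, -z); pixel columns grow to the right and rows downward; lengths in m; the calibration is good to about 2 mm. A picture is of the moment at which its call begins: read the wrist's pose just before it. get_calibration takes no time and is no camera call.
A pose or a line that the arm cannot do raises bot.IKError and nothing moves.
- order.finish_job(): hands the job in; it is judged then, once.
The state is a dict: "time": time; "q": joint angles; "qvel": joint speeds; "tau": joint torques, N m; "tool_pos": TCP position; "tool_rot": TCP orientation; "wrist_force": force on the tool from outside, world axes, zero at the start; "torque": the same for the moment, N m; "width": finger opening in m; "finger_force": force on a finger pad.
Only numpy, scipy, OpenCV 4.12 (cv2) and the standard library are available. Lean on these libraries where they do the work, as an engineer would, in place of code of your own. Each camera call takes 0.05 s, during which the arm holds its last target. There are 200 camera calls.

## Working session

There is one attempt and no reset: what is moved stays moved. The work goes in short steps, each a Python script; the robot and the scene stay as the last script left them, time stands still between calls to the robot, and variables do not carry over. Pictures are saved under pics/ and viewed, at most 10 in all, crops included, and the job is handed in when it is done.

```bash
mkdir -p pics
python3 - <<'E'
from workcell import bot,eyes
import cv2,numpy as np
for n in("scene","top"):
    cv2.imwrite(f"pics/{n}0.png",eyes.get_image(n)); c=eyes.get_calibration(n); print(n,{k:np.round(v,4).tolist() if not isinstance(v,str) else v for k,v in c.items()})
c=eyes.get_calibration("wrist");print(c)
o=bot.get_obs();print(o["time"],o["tool_pos"],o["tool_rot"],o["width"],bot.tip_extent)
E
```

```text
scene {'K': [[404.037, 0.0, 254.2738], [0.0, 404.037, 195.4165], [0.0, 0.0, 1.0]], 'view': [[0.7074, -0.7067, -0.0172, -0.4621], [0.5217, 0.5055, 0.6872, -0.2167], [-0.4769, -0.4951, 0.7263, -0.8458], [0.0, 0.0, 0.0, 1.0]]}
top {'K': [[396.927, 0.0, 245.5124], [0.0, 396.927, 189.4305], [0.0, 0.0, 1.0]], 'view': [[-0.0083, -0.9999, -0.0115, -0.162], [0.9928, -0.0097, 0.1198, -0.5137], [-0.1199, -0.0104, 0.9927, -1.0856], [0.0, 0.0, 0.0, 1.0]]}
{'K': array([[322.26767613,   0.        , 251.65452114],
       [  0.        , 322.26767613, 191.13642149],
       [  0.        ,   0.        ,   1.        ]]), 'tool_from_camera': array([[-2.95290284e-04,  9.52276243e-01,  3.05237399e-01,
         7.82825428e-02],
       [ 9.99999755e-01,  8.73290568e-05,  6.94963417e-04,
        -5.74280469e-04],
       [ 6.35141057e-04,  3.05237529e-01, -9.52276035e-01,
        -8.27994434e-02],
       [ 0.00000000e+00,  0.00000000e+00,  0.00000000e+00,
         1.00000000e+00]])}
0.1 [0.20759999 0.58903331 0.30200582] [[-9.43182541e-01  3.32274752e-01 -4.28171108e-04]
 [ 3.32275007e-01  9.43181252e-01 -1.56390936e-03]
 [-1.15804634e-04 -1.61732257e-03 -9.99998685e-01]] 0.08779192262888436 0.064
```

View pics/top0.png

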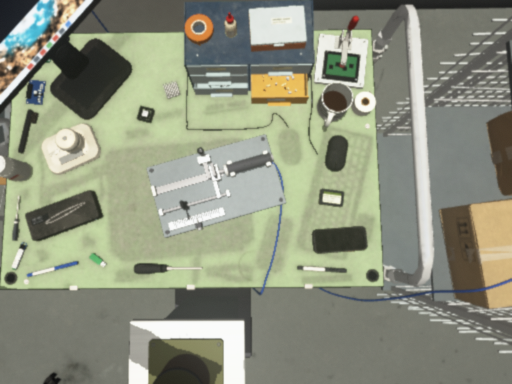

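View pics/scene0.png

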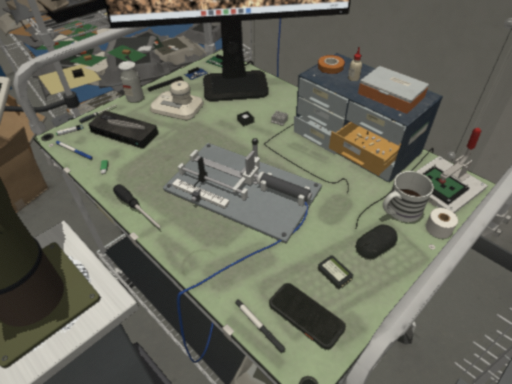

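Top view: the gauge is centred near (217,187), with the barrel at its right end (250,163), the bolt post at about (200,152), the pull plate at about (212,170) and the black fin at about (184,206). I'll enlarge both views.

Run:
```python
import cv2
a=cv2.imread("pics/top0.png")[130:242,142:292]; cv2.imwrite("pics/topc.png",cv2.resize(a,None,fx=5.3,fy=5.3,interpolation=cv2.INTER_CUBIC))
a=cv2.imread("pics/scene0.png")[130:245,160:325]; cv2.imwrite("pics/scenec.png",cv2.resize(a,None,fx=4.8,fy=4.8,interpolation=cv2.INTER_CUBIC))
```

```text
(no output)
```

View pics/topc.png

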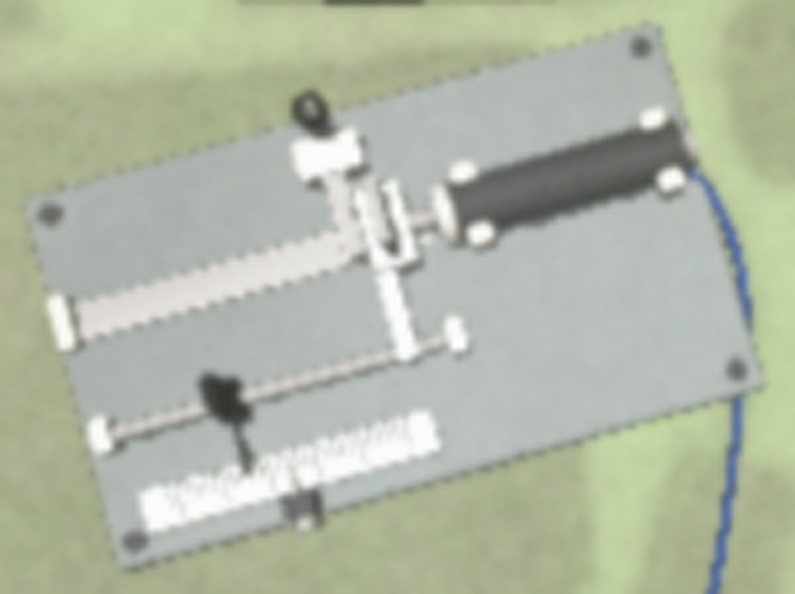

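View pics/scenec.png

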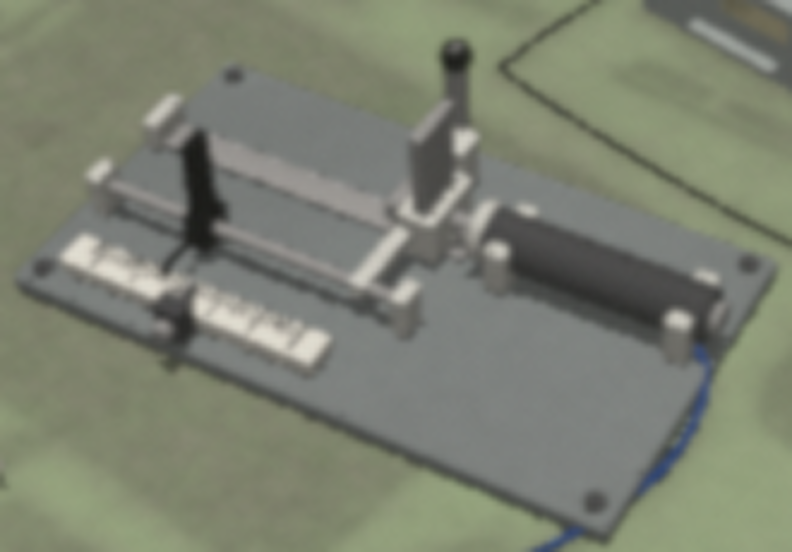

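Crop positions: plate corners (25,203), (655,22), (763,385), (125,572). Bolt cap at (311,108), pull plate top edge at about (372,205), fin at about (215,385), index block at (303,508). The scene crop agrees: cap (456,50), plate top edge centre (432,125), fin top (197,135). Next I'll fit the gauge pose.

```bash
cat > h.py <<'E'
import numpy as np,cv2
from workcell import bot,eoat,planner,eyes,order
from scipy.optimize import least_squares
def cam(n):
    c=eyes.get_calibration(n)
    if n!="wrist": return c["K"],np.array(c["view"])
    o=bot.get_obs();T=np.eye(4);T[:3,:3]=o["tool_rot"];T[:3,3]=o["tool_pos"]
    return c["K"],np.linalg.inv(T@c["tool_from_camera"])
def ray(C,px,z):
    "world point at height z seen at pixel"
    K,V=C;d=np.linalg.inv(K)@[px[0],px[1],1];d=V[:3,:3].T@(d*[1,-1,-1]);o=-V[:3,:3].T@V[:3,3]
    return o+d*(z-o[2])/d[2]
def proj(C,p):
    K,V=C;c=V[:3,:3]@p+V[:3,3];u=K@(c*[1,-1,-1]);return u[:2]/u[2]
def G2W(g,p): # g=(x,y,yaw)
    c,s=np.cos(g[2]),np.sin(g[2]);return np.array([g[0]+c*p[0]-s*p[1],g[1]+s*p[0]+c*p[1],p[2]])
def W2G(g,w):
    c,s=np.cos(g[2]),np.sin(g[2]);d=w[:2]-np.array(g[:2]);return np.array([c*d[0]+s*d[1],-s*d[0]+c*d[1],w[2]])
E
python3 - <<'E'
from h import *
t=lambda x,y:((x+.5)/5.3-.5+142,(y+.5)/5.3-.5+130)
s=lambda x,y:((x+.5)/4.8-.5+160,(y+.5)/4.8-.5+130)
ct,cs=cam("top"),cam("scene")
cor=[(.105,.18),(.105,-.18),(-.105,-.18),(-.105,.18)]
P=[t(25,203),t(655,22),t(763,385),t(125,572)]
S=[None,s(778,262),s(603,542),s(17,283)]
r=lambda g,T,C:np.concatenate([proj(C,G2W(g,(*c,.012)))-p for c,p in zip(cor,T) if p])
for nm,f in (("top",lambda g:r(g,P,ct)),("scene",lambda g:r(g,S,cs)),("both",lambda g:np.r_[r(g,P,ct),r(g,S,cs)])):
    R=least_squares(f,[.5,.07,.2]);print(nm,R.x.round(4),np.abs(R.fun).max().round(2))
g=R.x
for n,p,q,z in(("cap",t(311,106),s(456,48),.095),("plate",t(372,205),s(432,122),.098),("fin",t(212,380),s(197,135),.091)):
    print(n,W2G(g,ray(ct,p,z)).round(4),W2G(g,ray(cs,q,z)).round(4))
for n,p,z in(("block",t(303,500),.036),("tab",t(248,470),.03),("arm",t(405,350),.03)):print(n,W2G(g,ray(ct,p,z)).round(4))
# IK check
R3=np.array([[-np.cos(g[2]),-np.sin(g[2]),0],[-np.sin(g[2]),np.cos(g[2]),0],[0,0,-1]])
for p in((.09,.02,.122),(.14,.02,.122),(0,0,.2),(.03,.1,.122),(-.035,.1,.122)):
    q=planner.ik(G2W(g,np.array(p)),R3);print(None if q is None else np.round(q,2))
E
```

```text
top [ 0.5284 -0.0812  0.2753] 1.04
scene [ 0.5251 -0.0832  0.2668] 1.57
both [ 0.527  -0.0818  0.2709] 1.38
cap [0.0924 0.0105 0.095 ] [0.0909 0.0124 0.095 ]
plate [ 0.0343 -0.0058  0.098 ] [ 0.0292 -0.0083  0.098 ]
fin [-0.0277  0.0951  0.091 ] [-0.0307  0.0982  0.091 ]
block [-0.0943  0.0733  0.036 ]
tab [-0.0707  0.0977  0.03  ]
arm [-0.0324  0.0012  0.03  ]
[ 0.29  0.97 -0.55  1.72  0.76  0.67  1.16]
[ 0.23  1.01 -0.51  1.57  0.66  0.75  1.27]
[ 0.39  0.77 -0.54  1.92  0.65  0.63  1.27]
[ 0.14  0.9  -0.46  1.97  0.85  0.48  0.89]
[ 0.2   0.87 -0.51  2.15  1.15  0.43  0.58]
```

```bash
cat >> h.py <<'E'
G=np.array([.527,-.0818,.2709])
def rot(g=G):return np.array([[-np.cos(g[2]),-np.sin(g[2]),0],[-np.sin(g[2]),np.cos(g[2]),0],[0,0,-1.]])
def go(p,v=.15,g=G,f=None): return bot.move_l(G2W(g,np.array(p)),max_speed=v,orientation=rot(g),until_force=f)
E
python3 - <<'E'
from h import *
bot.reach(G2W(G,(.06,.03,.25)),rot())
C=cam("wrist");np.savez("w1.npz",K=C[0],V=C[1])
im=eyes.get_image("wrist");cv2.imwrite("pics/w1.png",im);cv2.imwrite("pics/w1b.png",cv2.resize(im,None,fx=1.5625,fy=1.5625,interpolation=cv2.INTER_CUBIC))
print(bot.get_obs()["time"],bot.get_obs()["q"].round(2) if hasattr(bot.get_obs()["q"],'round') else 0)
E
```

```text
2.7333 [ 0.26  0.73 -0.47  1.76  0.45  0.77  1.4 ]
```

View pics/w1b.png

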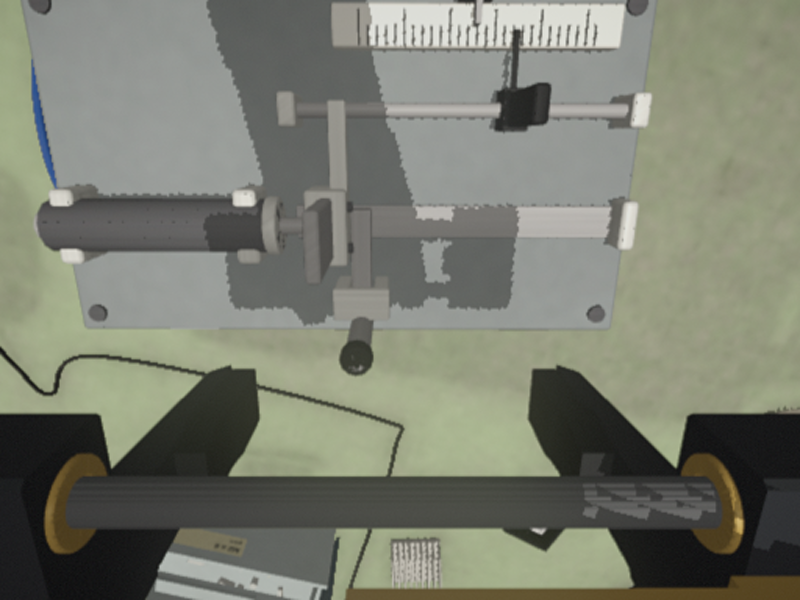

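Wrist view at 1.56x: cap centre (357,356), pull plate top about (315,243), fin top about (541,103), tab tip (516,32), blade end (478,24). Plate back corners (87,328) and (610,328).

Run:
```python
from h import *
d=np.load("w1.npz");C=(d["K"],d["V"]);s=lambda x,y:((x+.5)/1.5625-.5,(y+.5)/1.5625-.5)
b=[ray(C,s(*p),.012) for p in((87,328),(610,328))];v=b[1]-b[0]
print("len",np.linalg.norm(v[:2]),"yaw",np.arctan2(-v[0],v[1]))
yaw=np.arctan2(-v[0],v[1]);m=(b[0]+b[1])/2;g=np.array([m[0]-.105*np.cos(yaw),m[1]-.105*np.sin(yaw),yaw]);print(g)
g[2]=yaw
for h in(g,G):
  for n,p,z in(("cap",(357,356),.095),("plate",(315,243),.098),("fin",(541,103),.091),("tab",(516,32),.03),("blade",(478,24),.03),("barrelL",(38,224),.028),("barrelR",(280,224),.028)):
    print(n,W2G(h,ray(C,s(*p),z)).round(4))
```

```text
len 0.3566310728640998 yaw 0.27250735063841164
[ 0.52763628 -0.08232035  0.27250735]
cap [0.0884 0.0119 0.095 ]
plate [ 0.0288 -0.0064  0.098 ]
fin [-0.0334  0.0969  0.091 ]
tab [-0.0729  0.0969  0.03  ]
blade [-0.0768  0.0762  0.03  ]
barrelL [ 0.0313 -0.1851  0.028 ]
barrelR [ 0.0313 -0.0382  0.028 ]
cap [0.0889 0.0114 0.095 ]
plate [ 0.0293 -0.007   0.098 ]
fin [-0.0331  0.0962  0.091 ]
tab [-0.0726  0.0961  0.03  ]
blade [-0.0764  0.0754  0.03  ]
barrelL [ 0.0321 -0.1857  0.028 ]
barrelR [ 0.0318 -0.0388  0.028 ]
```

```bash
sed -i 's/^G=.*/G=np.array([.5276,-.0823,.2725])/' h.py
python3 - <<'E'
from h import *
def st(m):
    o=bot.get_obs();print(m,round(o["time"],2),W2G(G,np.array(o["tool_pos"])).round(4),np.round(o["wrist_force"],1),round(o["width"],4))
eoat.command_gripper(.05,15)
go((.089,.0115,.18),.25);go((.089,.0115,.122),.12);eoat.command_gripper(0,15);st("gripped")
print(go((.137,.0115,.122),.05,f=10));st("drawn")
eoat.command_gripper(.05);st("open")
go((.134,.0115,.18),.2)
eoat.command_gripper(0)
go((-.033,.13,.18),.3)
C=cam("wrist");np.savez("w2.npz",K=C[0],V=C[1])
cv2.imwrite("pics/w2.png",cv2.resize(eyes.get_image("wrist"),None,fx=1.5625,fy=1.5625));st("fin")
E
```

```text
gripped 5.18 [0.0891 0.012  0.1222] [-1.2  1.8  2.3] 0.0132
True
drawn 6.05 [0.1343 0.012  0.1221] [-0.4 -1.1  6. ] 0.0134
open 6.74 [0.1337 0.0135 0.1218] [-0.3 -0.1  0.3] 0.0499
fin 8.89 [-0.031   0.1291  0.1801] [ 0.1 -0.3  0.3] 0.0007
```

View pics/w2.png

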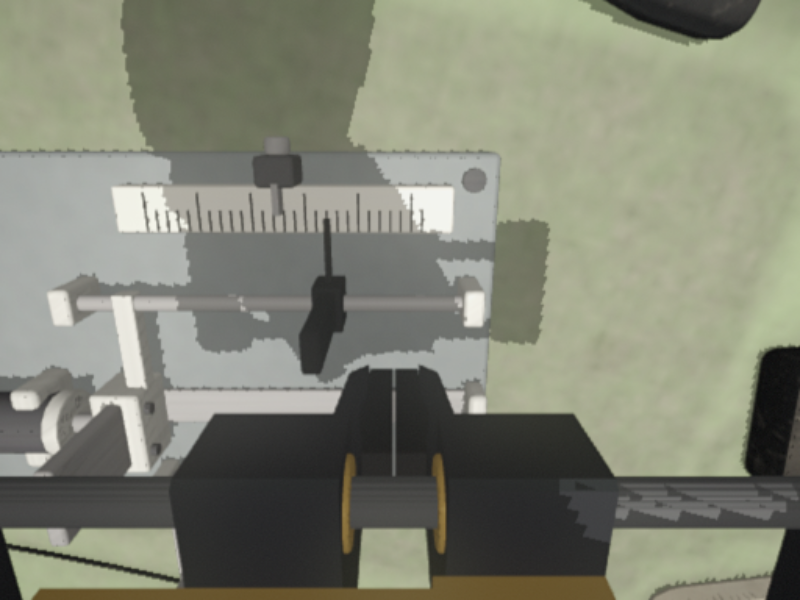

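Bolt drawn 45 mm. The fin stands just to the left of the closed fingers, and the tab (326,220) is past the blade (277,213). Now I'll push the pointer back to zero.

```bash
cat >> h.py <<'E'
def st(m):
    o=bot.get_obs();print(m,round(o["time"],2),W2G(G,np.array(o["tool_pos"])).round(4),"gF",(rot().T@np.array(o["wrist_force"])).round(1),round(o["width"],4))
def shot(n):
    C=cam("wrist");np.savez(n+".npz",K=C[0],V=C[1])
    cv2.imwrite(f"pics/{n}.png",cv2.resize(eyes.get_image("wrist"),None,fx=1.5625,fy=1.5625))
E
python3 - <<'E'
from h import *
go((-.033,.13,.122),.12);st("down")
print(go((-.033,.045,.122),.08,f=6));st("a")
print(go((-.033,-.03,.122),.04,f=6));st("push")
y=W2G(G,np.array(bot.get_obs()["tool_pos"]))[1]
go((-.033,y+.012,.122),.1);shot("w3");st("back")
E
```

```text
down 9.53 [-0.0325  0.1297  0.122 ] gF [-0.1  0.1 -0.8] 0.0004
False
a 10.73 [-0.0332  0.0454  0.1219] gF [0.2 0.3 0.3] 0.0007
True
push 11.43 [-0.0331  0.0326  0.1219] gF [-0.6  1.5 -1.4] 0.0004
back 11.76 [-0.033   0.0441  0.122 ] gF [ 0.2 -0.4  1. ] 0.0008
```

View pics/w3.png

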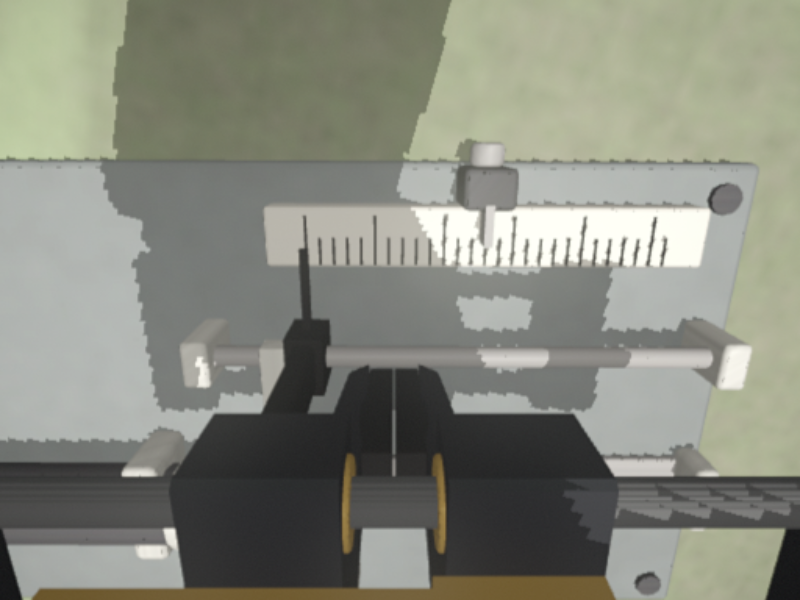

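Pointer at zero: the tab (303,250) sits on the zero tick and the pointer body is against the arm at (272,360). The blade end is at (488,246). Next I'll grip the plate and pull most of the way.

Run:
```python
from h import *
d=np.load("w3.npz");C=(d["K"],d["V"]);s=lambda x,y:((x+.5)/1.5625-.5,(y+.5)/1.5625-.5)
t,b=[W2G(G,ray(C,s(*p),.03)) for p in((303,251),(488,245))];D=b[1]-t[1];print(t.round(4),b.round(4),"D",D)
go((-.033,.046,.17),.15);eoat.command_gripper(.04,40)
go((.029,-.0067,.17),.25);go((.029,-.0067,.122),.12);eoat.command_gripper(0,40);st("grip")
y=W2G(G,np.array(bot.get_obs()["tool_pos"]))[1];open("y0","w").write(str(y))
go((.029,y+D-.006,.122),.05);st("pulled");shot("w4")
```

```text
[-0.0736  0.0113  0.03  ] [-0.0758  0.0766  0.03  ] D 0.0653152550452887
grip 14.56 [ 0.0291 -0.0072  0.1223] gF [ 0.4 -0.1 -3.2] 0.0078
pulled 15.88 [0.0292 0.0496 0.1223] gF [-0.7 -6.9 -3.8] 0.0079
```

View pics/w4.png

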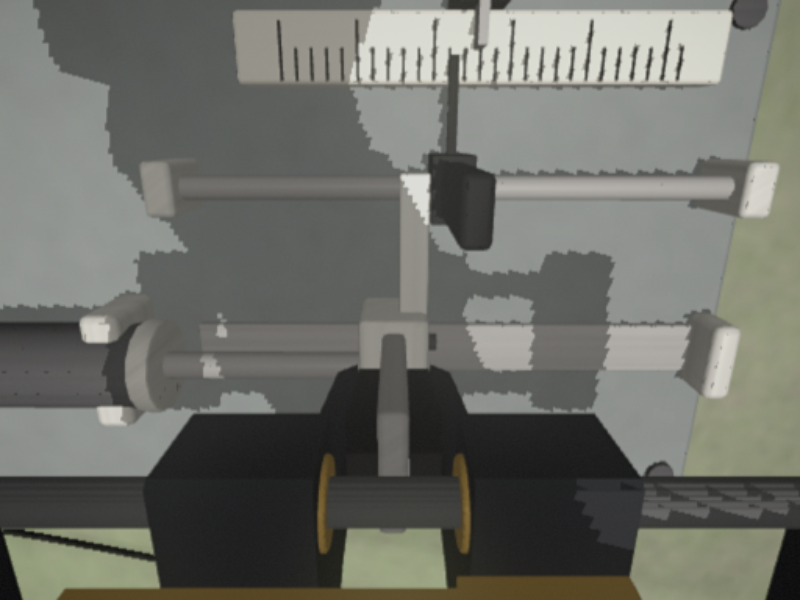

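The carriage arm carries the pointer: tab tip (455,55), blade end (482,45), about 6 mm short. I'll creep closer and look at it enlarged.

Run:
```python
from h import *
s=lambda x,y:((x+.5)/1.5625-.5,(y+.5)/1.5625-.5)
for n,tp,bp in(("w2",(326,220),(277,213)),("w3",(303,251),(488,245)),("w4",(455,56),(482,45))):
    d=np.load(n+".npz");C=(d["K"],d["V"])
    print(n,[W2G(G,ray(C,s(*p),z))[1].round(4) for p,z in((tp,.03),(bp,.03),(bp,.025),(bp,.035))])
go((.029,.0496+.0045,.122),.03);bot.pause(.2);st("p")
C=cam("wrist");np.savez("w5.npz",K=C[0],V=C[1]);im=eyes.get_image("wrist");cv2.imwrite("pics/w5raw.png",im)
cv2.imwrite("pics/w5.png",cv2.resize(im[0:70,255:355],None,fx=8,fy=8,interpolation=cv2.INTER_CUBIC))
```

```text
w2 [np.float64(0.097), np.float64(0.0745), np.float64(0.0734), np.float64(0.0757)]
w3 [np.float64(0.0113), np.float64(0.0766), np.float64(0.0776), np.float64(0.0757)]
w4 [np.float64(0.0678), np.float64(0.0762), np.float64(0.077), np.float64(0.0754)]
p 16.38 [0.0292 0.0514 0.1223] gF [-0.2 -7.4 -4.3] 0.0077
```

View pics/w5.png

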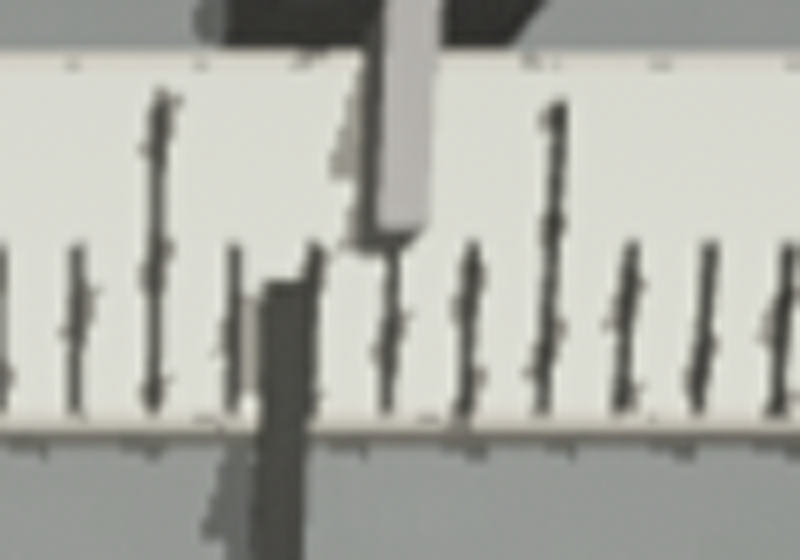

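Run:
```python
from h import *
s=lambda x,y:(255+(x+.5)/8-.5,(y+.5)/8-.5)
d=np.load("w5.npz");C=(d["K"],d["V"])
for n,p in(("tabL",(262,285)),("tabR",(308,285)),("bL",(378,225)),("bR",(425,225)),("bBotL",(358,245)),("bBotR",(405,245)),("tick",(548,400)),("tick2",(155,400))):
    print(n,[W2G(G,ray(C,s(*p),z)).round(4)[1] for z in(.02,.025,.03,.0315,.033,.035)])
```

```text
tabL [np.float64(0.0687), np.float64(0.0683), np.float64(0.0678), np.float64(0.0676), np.float64(0.0675), np.float64(0.0673)]
tabR [np.float64(0.0717), np.float64(0.0712), np.float64(0.0706), np.float64(0.0705), np.float64(0.0703), np.float64(0.0701)]
bL [np.float64(0.0761), np.float64(0.0755), np.float64(0.0748), np.float64(0.0746), np.float64(0.0744), np.float64(0.0741)]
bR [np.float64(0.0792), np.float64(0.0784), np.float64(0.0777), np.float64(0.0774), np.float64(0.0772), np.float64(0.0769)]
bBotL [np.float64(0.0749), np.float64(0.0743), np.float64(0.0736), np.float64(0.0734), np.float64(0.0732), np.float64(0.073)]
bBotR [np.float64(0.078), np.float64(0.0772), np.float64(0.0765), np.float64(0.0763), np.float64(0.0761), np.float64(0.0758)]
tick [np.float64(0.0878), np.float64(0.0868), np.float64(0.0858), np.float64(0.0855), np.float64(0.0852), np.float64(0.0848)]
tick2 [np.float64(0.0619), np.float64(0.0616), np.float64(0.0613), np.float64(0.0612), np.float64(0.0611), np.float64(0.061)]
```

Tab centre is at y=0.0692 and the blade at about 0.0755 (blade top z about 35 mm, consistent across four views), so about 6 mm remain. I'll advance 5.5 mm and check.

Run:
```python
from h import *
go((.029,.0541+.0055,.122),.02);bot.pause(.2);st("p")
C=cam("wrist");np.savez("w6.npz",K=C[0],V=C[1]);im=eyes.get_image("wrist");cv2.imwrite("pics/w6raw.png",im)
cv2.imwrite("pics/w6.png",cv2.resize(im[0:70,255:355],None,fx=8,fy=8,interpolation=cv2.INTER_CUBIC))
```

```text
p 17.06 [0.0292 0.0568 0.1223] gF [-1.3 -7.8 -4.4] 0.0079
```

View pics/w6.png

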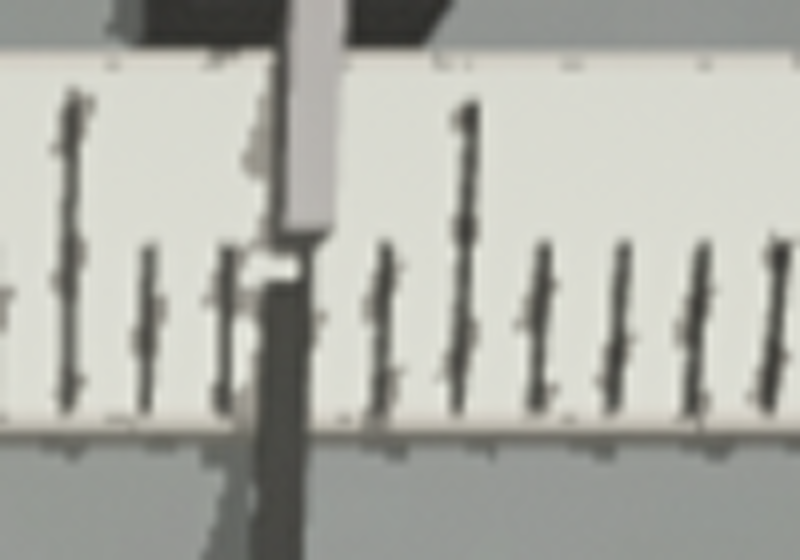

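Run:
```python
from h import *
s=lambda x,y:(255+(x+.5)/8-.5,(y+.5)/8-.5)
d=np.load("w6.npz");C=(d["K"],d["V"])
for n,p in(("tab",(286,285)),("tabroot",(277,540)),("btop",(309.5,225)),("btopfar",(318,20)),("bbot",(297,243))):
    print(n,[W2G(G,ray(C,s(*p),z)).round(4)[:2].tolist() for z in(.026,.03,.0315,.035)])
```

```text
tab [[-0.0748, 0.0751], [-0.0743, 0.0747], [-0.074, 0.0746], [-0.0736, 0.0742]]
tabroot [[-0.0598, 0.0751], [-0.0596, 0.0747], [-0.0595, 0.0745], [-0.0593, 0.0741]]
btop [[-0.0782, 0.0765], [-0.0776, 0.0761], [-0.0774, 0.0759], [-0.0768, 0.0755]]
btopfar [[-0.0896, 0.0766], [-0.0887, 0.0762], [-0.0884, 0.076], [-0.0876, 0.0756]]
bbot [[-0.0772, 0.0758], [-0.0766, 0.0753], [-0.0764, 0.0752], [-0.0758, 0.0748]]
```

Run:
```python
from h import *
go((.029,.0603,.122),.01);bot.pause(.1);st("at mark")
cv2.imwrite("pics/w7raw.png",eyes.get_image("wrist"))
bot.pause(1.4);st("held")
y0=float(open("y0").read())
go((.029,y0+.003,.122),.03);st("near home")
print(go((.029,y0-.008,.122),.015,f=6));st("home")
```

```text
at mark 17.46 [0.0292 0.0572 0.1223] gF [-1.3 -8.1 -3. ] 0.0076
held 18.91 [0.0293 0.0572 0.1223] gF [-0.9 -9.3 -3.9] 0.0076
near home 21.21 [ 0.0291 -0.0044  0.1223] gF [-0.  -4.7 -5.4] 0.0077
True
home 21.65 [ 0.0291 -0.0074  0.1223] gF [ 0.4  0.4 -4.6] 0.0078
```

Run:
```python
from h import *
eoat.command_gripper(.04);go((.0291,-.0074,.18),.15)
eoat.command_gripper(.05,15)
go((.134,.012,.18),.2);go((.134,.012,.122),.12);eoat.command_gripper(0,15);st("grip bolt")
print(go((.084,.012,.122),.04,f=10));st("bolt in")
eoat.command_gripper(.05);go((.0885,.012,.18),.15)
go((.06,.03,.25),.2);bot.pause(.2);st("up")
C=cam("wrist");np.savez("w8.npz",K=C[0],V=C[1]);im=eyes.get_image("wrist");cv2.imwrite("pics/w8raw.png",im)
# compare with w1 taken at the same pose: bolt / carriage patches; tab columns
a=cv2.imread("pics/w1.png")
for n,(x0,y0,x1,y1) in(("cap",(214,212,244,244)),("carriage",(190,118,226,182)),("index",(296,0,314,18))):
    t=a[y0:y1,x0:x1];r=cv2.matchTemplate(im[max(0,y0-12):y1+12,x0-12:x1+12],t,cv2.TM_CCOEFF_NORMED);_,v,_,l=cv2.minMaxLoc(r);print(n,round(v,3),l[0]-12,l[1]-min(12,y0))
for r in(10,14,36,40,44):print(r,im[r,290:325].mean(-1).astype(int).tolist())
```

```text
grip bolt 25.13 [0.1341 0.012  0.1222] gF [ 0.9  0.4 -1.5] 0.0134
True
bolt in 26.23 [0.0887 0.0121 0.1221] gF [-1.2 -0.5 -1.2] 0.0135
up 28.19 [0.0597 0.0297 0.2485] gF [-0.7  0.2  0. ] 0.0501
cap 0.982 2 2
carriage 0.987 2 1
index 0.952 3 1
10 [125, 164, 221, 227, 227, 227, 226, 226, 226, 226, 227, 227, 227, 213, 173, 129, 97, 158, 187, 188, 191, 221, 227, 226, 226, 226, 226, 228, 227, 175, 138, 218, 227, 227, 226]
14 [140, 216, 228, 227, 227, 227, 227, 227, 227, 227, 227, 227, 227, 228, 215, 145, 97, 159, 180, 181, 194, 222, 227, 227, 227, 227, 227, 228, 227, 156, 148, 220, 228, 227, 227]
36 [162, 161, 162, 161, 160, 161, 161, 160, 161, 162, 160, 122, 110, 139, 96, 71, 70, 74, 116, 157, 163, 162, 162, 162, 162, 161, 160, 161, 161, 161, 162, 162, 161, 161, 162]
40 [161, 161, 161, 160, 160, 160, 160, 161, 161, 147, 116, 106, 106, 107, 85, 73, 70, 79, 136, 160, 163, 163, 163, 163, 162, 162, 162, 162, 162, 161, 162, 162, 162, 161, 161]
44 [161, 161, 161, 160, 161, 161, 160, 160, 162, 161, 148, 116, 112, 154, 99, 69, 69, 83, 153, 163, 162, 161, 162, 161, 161, 161, 161, 161, 161, 162, 163, 163, 163, 163, 162]
```

Run:
```python
from h import *
d=np.load("w8.npz");C=(d["K"],d["V"])
for n,p,z in(("tab36",(305.9,36),.0315),("tab44",(305.6,44),.0315),("bladeL top",(306.6,12),.035),("bladeR top",(310.8,12),.035),("b lowL",(304.7,12),.026)):
    print(n,W2G(G,ray(C,p,z)).round(4))
```

```text
tab36 [-0.0614  0.0747  0.0315]
tab44 [-0.0552  0.0747  0.0315]
bladeL top [-0.0789  0.0738  0.035 ]
bladeR top [-0.0789  0.0773  0.035 ]
b lowL [-0.0807  0.0736  0.026 ]
```

```bash
python3 -c "
from workcell import order
print(order.finish_job())"
```

```text
the job is handed in; nothing more can be done
None
```

The proof reading is done and handed in at about 28 s: the pointer was left about 0.6 mm short of the index blade and not past it, after a 1.5 s hold. By my measurements the carriage was eased home and the cross bolt is fully home again.

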